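# Wedge up the front of the acrylic riser and hold

### The arm

A 7-joint arm with a two-finger parallel gripper is mounted at the origin on the work surface. World frame = base frame: x ahead of the robot, y to its left, z up, the work surface at z = 0. Lengths are in m, angles in rad, forces in N, time in s.
With the tool pointing down it reaches from about 0.425 to 0.925 m from the base axis. Payload 6.8 kg.
Tool frame: the origin (TCP) lies at the very end of the fingers, on their centre line; the grasp point (between the pads) lies 19 mm behind it; z points along the fingers, y is the line along which they close (so a half turn about z gives the same grasp; the last joint's range is limited). The gripper opens to 85 mm and grips with 20 to 120 N. Pads are 22 mm wide; open, the fingers measure 114 mm over their backs; the gripper's body (76 mm by 85 mm) begins 54 mm behind the grasp point. The pads swing forward as they close: fully open they stand 13 mm farther back than shut.
Start: joints at [-1.445, 0.477, 0.022, 1.555, -0.011, 1.109, -0.083], TCP at [0.156, 0.657, 0.231] pointing down, gripper open.
Joint ranges: [-2.96, 2.96], [-0.34, 2.1], [-1.41, 1.46], [0.24, 2.44], [-1.37, 4.51], [0.17, 1.92], [-2.96, 2.96]. Speed limits (rad/s): [2.39, 2.39, 3.14, 3.14, 3.14, 3.14, 3.14].

### API

Orientations are given as a rotation vector (axis times angle).
In Python, from bench import monitor, optics, r gives the robot as it stands.
- The arm moves only by the shell command python3 -m crank 'ROWS' [OPENING] [FORCE]. ROWS is JSON, a list of rows, each a list of 2 entries, a list of its own where there are three numbers: the shift along the tool's x, y, z in cm, then the turn, a rotation vector about the tool's x, y, z in rad. A call has 1 to 5 rows; each row shifts and turns the commanded pose from where the row before left it, along the tool's axes as they then stand; what a row does not reach is not made up. A row lasts 1/10 s, in which the tool goes at most 50 mm and 8.59 degrees, less where a joint would pass 70% of its speed; a pose out of reach is approached as far as the arm can. A call is refused whole if a number of a shift passes 5 or a number of a turn 0.15, either way. A call with a gripper value outside its range is refused whole. OPENING is the finger opening in cm, from 0 to 8.54, set as the call begins (- or left out, the last holds). The fingers move at their own pace and stop on an object; FORCE is the grip in N (left out, the last holds). Time passes only in rows, so rows that do not move let the fingers close. It gives the time, the measured TCP pose, the force, the opening and the grip force at its end, in the units of the state.
- monitor.get_obs(): the state, without advancing time (a new reading comes with each control period).
- optics.grab_frame(name): name is "scene" or "side" or "wrist"; returns (picture, depth): 400x640x3 uint8, red, green, blue; 400x640 float32, m along the optical axis (not along the pixel's ray), 0 where there is no reading.
- optics.camera_model(name): a dict with "vertical_fov" (degrees; the focal length in pixels is half the picture's height over the tangent of half this angle, whatever the lens; pixels are square), "cx", "cy" (the principal point, pixels), "D" ([k1, k2, p1, p2, k3] as OpenCV has them; the pictures are not rectified), "R" (3x3) and "t" (3): a world point X has camera coordinates R X + t; the wrist camera has in their place "hand_eye" (4x4, takes a point from camera to tool coordinates, whose origin is the TCP and whose axes are the flange's). Camera axes: x right, y down, z forward; pixel columns grow to the right and rows downward; lengths in m; the calibration is good to about 2 mm. A picture is of the moment at which its call begins: read the wrist's pose just before it. camera_model takes no time and is no camera call.
- r.hand_in(): hands the job in; it is judged then, once.
The state is a dict: "clock": time; "joints": joint angles; "qvel": joint speeds; "tau": joint torques, N m; "tcp_pos": TCP position; "orientation": TCP orientation; "contact_force": force on the tool from outside, world axes, zero at the start; "moment": the same for the moment, N m; "grip_width": finger opening in m; "gripper_force": force on a finger pad.
Only numpy, scipy, OpenCV 4.12 (cv2) and the standard library are available. Lean on these libraries where they do the work, as an engineer would, in place of code of your own. Each camera call takes 0.05 s, during which the arm holds its last target. There are 200 camera calls.

### The job

The clear riser on the vanity has to be raised a crack at the front so that somebody can slip felt pads under it. Take the grey wedge by its upright grip, slide it flat along the vanity top, thin end first, under the middle of the riser's front edge, and push only until the front has just lifted a few millimetres off its base; finish gripping the wedge there, with the wedge alone carrying the riser. Do not push on the riser itself with the gripper, and leave the things standing on it and near it undisturbed.

Things in the scene. Friction and masses are not known exactly. Their poses are not given: they have to be found in the camera images.
- base: Fixed dark wooden base of the riser: a U-shaped frame of bars 24 mm wide and 12 mm high, 200 mm wide and 180 mm deep, open in the middle of the front, so that 152 mm between its two side bars (156 mm deep, up to the rear bar) is bare vanity top. Origin: middle of the open front edge, at the height of the vanity top (z = 0). +x goes from the front edge in under the riser to its rear, +y to the left side bar, z up. The front faces the robot, more or less.
- riser: Clear acrylic riser, about 0.45 kg, 200 mm wide, 165 mm deep, 6 mm walls, its top 60 mm above the vanity top. It is hinged to the rear of the base and lies by its own weight with its side and front walls' lower edges 12 mm above the vanity top, the side walls resting on the base bars. Origin: on the hinge, 165 mm behind the front edge and 12 mm above the vanity top; axes as those of the base while it lies flat. The front rises when something is pushed under the front wall.
- riser_front (a point): Middle of the lower front edge of the riser's front wall, carried by the riser: 12 mm above the vanity top, straight above the base's origin, while the riser lies flat; its extra height is the gap under the front.
- wedge: Loose grey plastic wedge, about 80 g, 150 mm long, 30 mm wide, lying flat. Origin: underside, middle of its length and width. +x points to the thin end (x = +75 mm, 3 mm thick). Its flat sloping top rises evenly to 27 mm at x = -50 mm; from there to x = -75 mm stands an upright grip block 25 mm long, 30 mm wide (along y, the full width) and 62 mm high above the underside.
- wedge_tip (a point): Underside of the wedge at the middle of its thin end.
- block: Loose white rectangular nail-buffer block, 95 x 28 x 30 mm, not a wedge; bystander. Origin: centre of its underside.
- tin: Small round steel tin, 46 mm across, 20 mm high, standing loose on top of the riser; bystander. Origin: centre of its underside.
- jar: Round glass jar, 48 mm across, 38 mm high, standing loose on top of the riser; bystander. Origin: centre of its underside.
- cream: White cream jar, 52 mm across, 45 mm high, on the vanity beside the riser; bystander. Origin: centre of its underside.
- lipstick: Brass lipstick case standing upright, 21 mm across, 70 mm high, on the vanity beside the riser; bystander. Origin: centre of its underside.
Mind the look-alikes: they are no part of the job. What is shaped like the wedge but blue is not meant.

How it is judged:
At the end, for the whole second after the job is handed in: Riser front 1.5 to 7 mm above its rest, bearing on the wedge, untouched by robot or block; wedge tip 30 mm or more behind the front edge, within 45 mm of its middle; wedge still, flat (0.08 rad) on the vanity (within 6 mm), gripped with over 2 N (height (world z) of riser_front between 0.0135 and 0.019 m and contact force between wedge and riser above 0.3 N and contact force between the fingers and wedge above 2 N and contact force between each of the arm, the fingers, block and riser below 0.1 N and x of wedge_tip in the frame of base above 0.03 m and y of wedge_tip in the frame of base between -0.045 and 0.045 m and height (world z) of wedge below 0.006 m and angle between wedge's own z axis and vertical below 0.08 rad and linear speed of wedge below 0.02 m/s); the arm keeps its last pose, push and grip.
It fails at once if the riser's front is raised more than 15 mm off its base (height (world z) of riser_front above 0.027 m).
It fails at once if the robot pushes on the riser itself (contact force between any of the fingers, the arm and riser above 3 N).
It fails at once if a thing on the riser slides more than 20 mm or tips (distance of any of tin, jar from where it was at the start of the episode above 0.02 m or angle between any of tin, jar's own z axis and vertical above 0.3 rad).
It fails at once if the block, the cream jar or the lipstick is moved more than 30 mm or tipped (distance of any of block, cream, lipstick from where it was at the start of the episode above 0.03 m or angle between any of lipstick, cream's own z axis and vertical above 0.5 rad).
It also fails if it takes over 38 s, if anything falls off the work surface, if the arm or the gripper's body presses on something with over 40 N, if the wrist force passes 120 N, or if a joint passes its speed limit or range.

## Working session

There is one attempt and no reset: what is moved stays moved. The work goes in short steps, Python scripts to look and compute and a shell command to move; the robot and the scene stay as the last step left them, time stands still between calls to the robot, and variables do not carry over. Pictures are saved under pics/ and viewed, at most 10 in all, crops included, and the job is handed in when it is done.

```bash
mkdir -p pics; ls; python3 - <<'E'
from bench import monitor, optics, r
import cv2,numpy as np
print(monitor.get_obs())
for n in ["scene","side"]:
    p,d=optics.grab_frame(n); cv2.imwrite(f"pics/{n}0.png",p[:,:,::-1]); np.savez(f"{n}0.npz",p=p,d=d)
    print(optics.camera_model(n))
print(optics.camera_model("wrist"))
E
```

```text
pics
{'clock': 0.0, 'joints': array([-1.44513806,  0.47780371,  0.02235103,  1.55645722, -0.01151555,
        1.1092889 , -0.08310684]), 'qvel': array([ 0.00091991,  0.00054095, -0.00112794, -0.0010091 , -0.00267647,
        0.00023086,  0.00040046]), 'tau': array([ 8.26536348e-05, -5.96450329e+01,  1.60799358e+00, -2.81199592e+01,
        1.24835011e-02,  9.56367032e-03,  4.13978611e-06]), 'tcp_pos': array([0.15623353, 0.65606123, 0.23032107]), 'orientation': array([-3.66344542e-01, -3.12007160e+00,  2.86966069e-03]), 'contact_force': array([0.80829584, 0.86742846, 0.53158119]), 'moment': array([ 0.02178538, -0.04542226,  0.03798764]), 'gripper_force': 0.0, 'grip_width': 0.08525698687055291}
{'vertical_fov': 42.438378158658054, 'cx': 321.6011098650908, 'cy': 210.06930130009727, 'D': array([-0.06516775,  0.        ,  0.        ,  0.        ,  0.        ]), 'R': array([[-0.69109741,  0.72275525,  0.00303622],
       [ 0.41773909,  0.40286252, -0.81436837],
       [-0.58981219, -0.56153952, -0.58034037]]), 't': array([ 0.43830088, -0.162431  ,  1.57608066])}
{'vertical_fov': 56.1086152
[... 158 characters left out ...]
0376, -0.11596098,  0.01726198],
       [-0.08967749,  0.65651834, -0.74896036],
       [ 0.07551737, -0.74534336, -0.66238992]]), 't': array([0.53353028, 0.13316712, 0.78566885])}
{'vertical_fov': 67.77503774483687, 'cx': 323.2365045082261, 'cy': 197.90957091084056, 'D': array([-0.04174254,  0.        ,  0.        ,  0.        ,  0.        ]), 'hand_eye': array([[ 1.65071048e-03, -9.61728846e-01, -2.73997998e-01,
         6.99386341e-02],
       [ 9.99998604e-01,  1.51684621e-03,  7.00419068e-04,
         7.41091301e-04],
       [-2.58000397e-04, -2.73998771e-01,  9.61730007e-01,
        -1.42344939e-01],
       [ 0.00000000e+00,  0.00000000e+00,  0.00000000e+00,
         1.00000000e+00]])}
```

View pics/scene0.png

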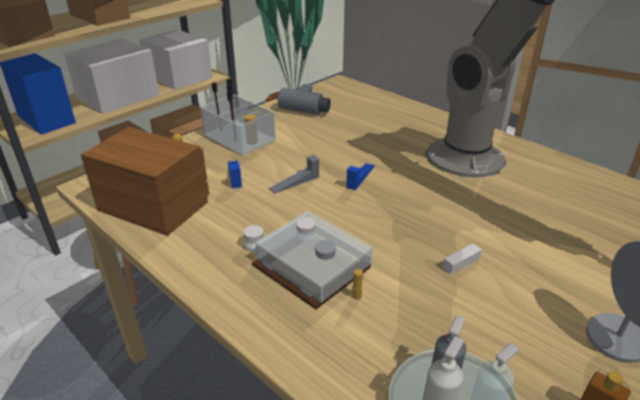

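View pics/side0.png

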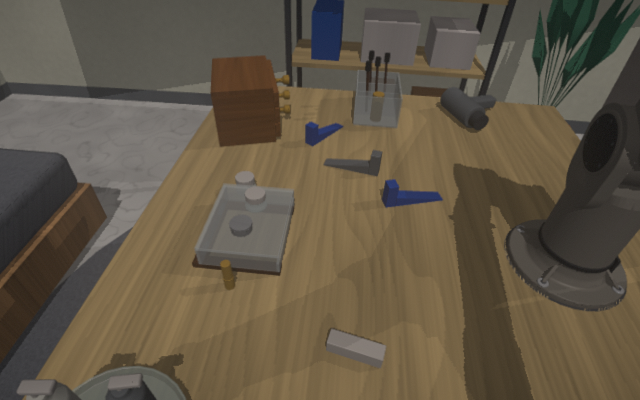

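```bash
cat > h.py <<'E'
import numpy as np, cv2
from scipy.spatial.transform import Rotation as Ro
def K(m):
    f=200/np.tan(np.radians(m["vertical_fov"]/2)); return np.array([[f,0,m["cx"]],[0,f,m["cy"]],[0,0,1.]])
def pose(m,obs=None):
    """camera->world R,t"""
    if "R" in m: return m["R"].T, -m["R"].T@m["t"]
    H=m["hand_eye"]; Rt=Ro.from_rotvec(obs["orientation"]).as_matrix()
    return Rt@H[:3,:3], Rt@H[:3,3]+obs["tcp_pos"]
def rays(m,uv,obs=None):
    n=cv2.undistortPoints(np.array(uv,float).reshape(-1,1,2),K(m),m["D"]).reshape(-1,2)
    Rc,t=pose(m,obs); return np.c_[n,np.ones(len(n))]@Rc.T, t
def plane(m,uv,z,obs=None):
    d,t=rays(m,uv,obs); return t+d*((z-t[2])/d[:,2])[:,None]
def cloud(m,d,obs=None):
    v,u=np.mgrid[:400,:640]; D,t=rays(m,np.c_[u.ravel(),v.ravel()],obs)
    return (t+D*d.ravel()[:,None]).reshape(400,640,3)
E
python3 - <<'E'
from h import *; from bench import optics
np.set_printoptions(precision=4,suppress=True)
B={"scene":dict(wedge=(262,150,326,195),dark=(245,240,380,310)),"side":dict(wedge=(318,145,386,180),dark=(190,180,300,275))}
for n in B:
    z=np.load(n+"0.npz");p=z["p"];d=z["d"];m=optics.camera_model(n);X=cloud(m,d)
    hsv=cv2.cvtColor(p,cv2.COLOR_RGB2HSV)
    for k,(a,b,c,e) in B[n].items():
        M=np.zeros((400,640),bool);M[b:e,a:c]=1
        if k=="wedge": M&=(hsv[...,1]<60)&(X[...,2]>.002)&(X[...,2]<.08)
        else:
            M&=(hsv[...,2]<95)&(hsv[...,1]>90)
        P=X[M]; print(n,k,len(P))
        if k=="wedge":
            hi=P[P[:,2]>.035]; print("grip",hi.mean(0),hi.min(0),hi.max(0))
            q=P[:,:2]-np.median(hi[:,:2],0); i=np.argsort(-np.linalg.norm(q,axis=1))[:6]; print("far",P[i])
        c=cv2.minAreaRect(np.argwhere(M)[:,::-1].astype(np.float32)); print(cv2.boxPoints(c))
        if k=="dark": 
            h=cv2.convexHull(np.argwhere(M)[:,::-1].astype(np.int32)); h=cv2.approxPolyDP(h,3,True)[:,0]; print(np.c_[h,plane(m,h,0)[:,:2],X[h[:,1],h[:,0]]])
    # riser top corners guesses
    t=dict(scene=[(309,212),(371,247),(318,290),(256,247)],side=[(225,185),(295,187),(283,262),(200,258)])[n]
    print("top",plane(m,t,.06))
    cv2.imwrite(f"pics/crop_{n}.png",cv2.resize(p[130:320,180:400] if n=="scene" else p[130:310,180:400],None,fx=3.2,fy=3.2,interpolation=cv2.INTER_CUBIC)[:,:,::-1])
E
```

```text
scene wedge 657
grip [ 0.4102 -0.2497  0.0527] [ 0.3917 -0.2708  0.0351] [ 0.4228 -0.2369  0.0669]
far [[ 0.5427 -0.2711  0.0054]
 [ 0.5375 -0.2893  0.0045]
 [ 0.5346 -0.2969  0.003 ]
 [ 0.3217 -0.3438  0.0028]
 [ 0.5373 -0.2855  0.0028]
 [ 0.5371 -0.2855  0.006 ]]
[[268.9075 187.8859]
 [312.6584 152.4121]
 [326.409  169.3711]
 [282.658  204.8449]]
scene dark 641
[[249.4397 303.965 ]
 [252.2062 259.7004]
 [369.     267.    ]
 [366.2335 311.2646]]
[[369.     267.       0.5926   0.1088   0.595    0.1106   0.0027]
 [353.     295.       0.6851   0.141    0.6949   0.1489   0.0125]
 [314.     308.       0.7695   0.1076   0.773    0.1111   0.0052]
 [252.     263.       0.7677  -0.0925   0.7723  -0.0861   0.0069]
 [257.     260.       0.7529  -0.0922   0.7624  -0.0796   0.0136]]
top [[ 0.5943 -0.0803  0.06  ]
 [ 0.5932  0.1105  0.06  ]
 [ 0.7699  0.1196  0.06  ]
 [ 0.7683 -0.0711  0.06  ]]
side wedge 672
grip [ 0.4064 -0.2493  0.0537] [ 0.3922 -0.2721  0.0355] [ 0.4197 -0.2407  0.0645]
far [[ 0.5389 -0.2854  0.0026]
 [ 0.5368 -0.2918  0.005 ]
 [ 0.5366 -0.29    0.003 ]
 [ 0.534  -0.2915  0.0056]
 [ 0.5381 -0.2763  0.0025]
 [ 0.536  -0.2835  0.0043]]
[[324.1352 166.1892]
 [328.1352 142.1892]
 [381.6487 151.1081]
 [377.6487 175.1081]]
side dark 358
[[188.7667 257.7986]
 [293.     211.    ]
 [314.1917 258.1997]
 [209.9584 304.9983]]
[[293.     211.       0.5955  -0.0775   0.5952  -0.0761   0.0013]
 [279.     274.       0.5945   0.1078   0.5939   0.1101   0.003 ]
 [223.     274.       0.7054   0.1227   0.6885   0.1559   0.0464]
 [192.     265.       0.7748   0.1092   0.7746   0.1096   0.0006]
 [195.     255.       0.7779   0.0829   0.7721   0.0923   0.012 ]]
top [[ 0.7532 -0.0799  0.06  ]
 [ 0.5924 -0.0947  0.06  ]
 [ 0.5812  0.1242  0.06  ]
 [ 0.7371  0.1355  0.06  ]]
```

View pics/crop_side.png

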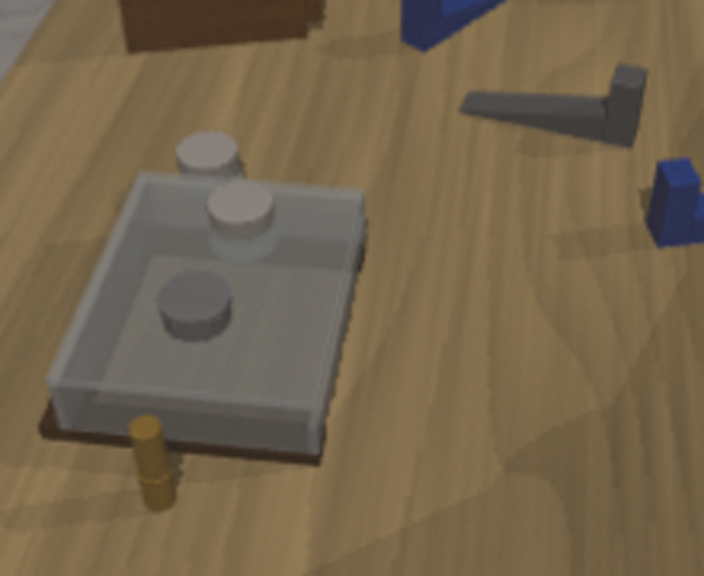

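View pics/crop_scene.png

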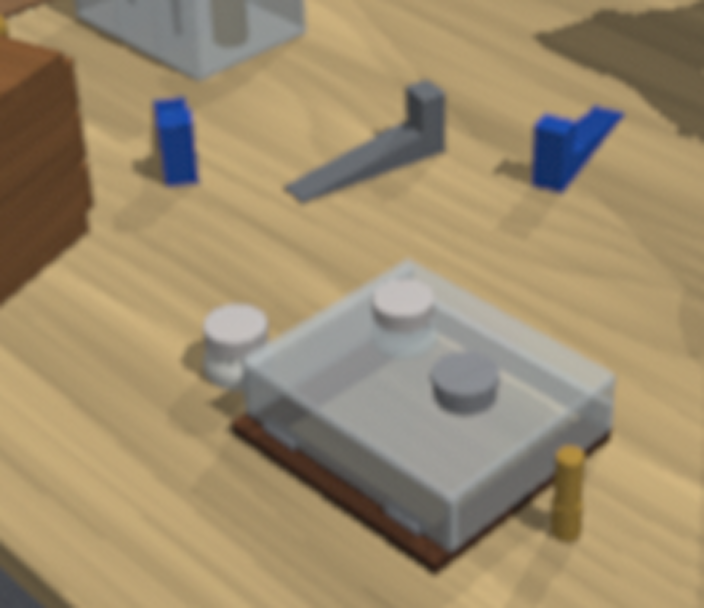

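```bash
python3 - <<'E'
from h import *; from bench import optics,monitor
np.set_printoptions(precision=4,suppress=True)
o=monitor.get_obs(); R=Ro.from_rotvec(o["orientation"]).as_matrix(); print(R)
for n in ["scene","side"]:
    z=np.load(n+"0.npz");p=z["p"];m=optics.camera_model(n);X=cloud(m,z["d"])
    hsv=cv2.cvtColor(p,cv2.COLOR_RGB2HSV)
    M=(hsv[...,0]>105)&(hsv[...,0]<130)&(hsv[...,1]>120)&(X[...,2]<.08)&(X[...,2]>.0)&(X[...,1]<.1)&(X[...,1]>-.5)&(X[...,0]<.7)
    k,l=cv2.connectedComponents(M.astype(np.uint8))
    for i in range(1,k):
        P=X[l==i]
        if len(P)>60: print(n,P.min(0),P.max(0),P[P[:,2]>.035].mean(0))
# waypoint: go via, in tool axes
w=[(.45,.45,.23),(.55,.1,.23),(.40,-.245,.20)]
a=o["tcp_pos"]
for b in w: b=np.array(b); print((R.T@(b-a))*100, np.linalg.norm(b-a)); a=b
E
```

```text
[[-0.9728  0.2316 -0.0002]
 [ 0.2316  0.9728 -0.0016]
 [-0.0002 -0.0016 -1.    ]]
scene [ 0.507  -0.4894  0.0036] [ 0.6092 -0.3565  0.0674] [ 0.5928 -0.3698  0.054 ]
scene [ 0.237  -0.1892  0.0017] [ 0.3877 -0.116   0.0654] [ 0.3746 -0.1294  0.0526]
side [ 0.5064 -0.4892  0.003 ] [ 0.5724 -0.3834  0.0266] [nan nan nan]
side [ 0.3581 -0.1502  0.0561] [ 0.3838 -0.1204  0.0641] [ 0.3701 -0.1344  0.0615]
side [ 0.2382 -0.1849  0.0007] [ 0.3564 -0.1282  0.0471] [ 0.3556 -0.1285  0.0418]
[-33.349  -13.2513   0.0706] 0.3588534726246113
[-17.8338 -31.7325   0.0531] 0.36400549446402586
[  6.6028 -37.0311   3.0578] 0.3773923687622737<stdin>:11: RuntimeWarning: Mean of empty slice.
  ret = um.true_divide(
```

```bash
python3 -m crank '[[[-4.2,-1.7,0],[0,0,0]],[[-4.2,-1.7,0],[0,0,0]],[[-4.2,-1.7,0],[0,0,0]],[[-4.2,-1.7,0],[0,0,0]]]' && python3 -m crank '[[[-4.2,-1.7,0],[0,0,0]],[[-4.2,-1.7,0],[0,0,0]],[[-4.2,-1.7,0],[0,0,0]],[[-4.2,-1.7,0],[0,0,0]]]'
```

```text
clock: 0.5
tcp_pos: [0.3052, 0.5502, 0.2309]
orientation: [-0.366, -3.12, 0.001]
contact_force: [1.0, 0.5, 0.3]
grip_width: 0.0855
gripper_force: 0.0
clock: 0.9
tcp_pos: [0.4528, 0.445, 0.231]
orientation: [-0.366, -3.12, 0.001]
contact_force: [1.4, 1.0, 0.0]
grip_width: 0.0855
gripper_force: 0.0
```

```bash
python3 -m crank '[[[-2.3,-4,0],[0,0,0]],[[-2.3,-4,0],[0,0,0]],[[-2.3,-4,0],[0,0,0]],[[-2.3,-4,0],[0,0,0]]]' && python3 -m crank '[[[-2.3,-4,0],[0,0,0]],[[-2.3,-4,0],[0,0,0]],[[-2.3,-4,0],[0,0,0]],[[-1.7,-4,0],[0,0,0]]]'
```

```text
clock: 1.3
tcp_pos: [0.5042, 0.2675, 0.231]
orientation: [-0.366, -3.12, 0.001]
contact_force: [0.8, -0.1, -0.2]
grip_width: 0.0856
gripper_force: 0.0
clock: 1.7
tcp_pos: [0.5511, 0.0918, 0.2312]
orientation: [0.367, 3.12, -0.0]
contact_force: [0.8, 0.2, -0.4]
grip_width: 0.0855
gripper_force: 0.0
```

```bash
python3 -m crank '[[[0.8,-4.5,0],[0,0,0]],[[0.8,-4.5,0],[0,0,0]],[[0.8,-4.5,0],[0,0,0]],[[0.8,-4.5,0],[0,0,0]]]' && python3 -m crank '[[[0.8,-4.6,0],[0,0,0]],[[0.8,-4.6,0],[0,0,0]],[[0.8,-4.6,0],[0,0,0]],[[0.8,-4.6,0],[0,0,0]],[[0,0,0],[0,0,0]]]'
```

```text
clock: 2.1
tcp_pos: [0.4767, -0.0753, 0.2311]
orientation: [-0.366, -3.12, -0.0]
contact_force: [0.4, -0.9, 0.6]
grip_width: 0.0855
gripper_force: 0.0
clock: 2.6
tcp_pos: [0.4006, -0.251, 0.2315]
orientation: [-0.382, -3.118, 0.003]
contact_force: [-0.0, 0.7, -0.0]
grip_width: 0.0851
gripper_force: 0.0
```

```bash
python3 - <<'E'
from h import *; from bench import optics,monitor
np.set_printoptions(precision=4,suppress=True)
o=monitor.get_obs(); print(o["tcp_pos"],o["orientation"])
p,d=optics.grab_frame("wrist");m=optics.camera_model("wrist");cv2.imwrite("pics/w1.png",p[:,:,::-1])
X=cloud(m,d,o);hsv=cv2.cvtColor(p,cv2.COLOR_RGB2HSV)
M=(hsv[...,1]<70)&(np.abs(X[...,0]-.46)<.15)&(np.abs(X[...,1]+.26)<.09)
g=M&(X[...,2]>.054)&(X[...,2]<.072); a=M&(X[...,2]>.004)&(X[...,2]<.075)
for q in (g,a):
    k,l,s,_=cv2.connectedComponentsWithStats(q.astype(np.uint8)); i=1+np.argmax(s[1:,4]); P=X[l==i]
    r=cv2.minAreaRect(P[:,:2].astype(np.float32)*1000); print(s[i],r,cv2.boxPoints(r)[:],P[:,2].max())
R=Ro.from_rotvec(o["orientation"]).as_matrix();print(R)
E
```

```text
[ 0.4006 -0.251   0.2315] [-0.3821 -3.1179  0.003 ]
[306 173  28  24 633] ((404.6037292480469, -255.72520446777344), (29.33895492553711, 25.0275936126709), 78.0244369506836) [[ 389.3185 -267.4789]
 [ 413.8014 -272.672 ]
 [ 419.889  -243.9715]
 [ 395.4061 -238.7784]] 0.06370482669670013
[ 306  166   29  105 2438] ((464.3302001953125, -268.28265380859375), (29.92617416381836, 147.37501525878906), 78.44440460205078) [[ 389.1389 -268.1815]
 [ 533.5267 -297.7034]
 [ 539.5215 -268.3839]
 [ 395.1337 -238.8619]] 0.06370482669670013
[[-0.9704  0.2415 -0.0006]
 [ 0.2415  0.9704 -0.0018]
 [ 0.0002 -0.0019 -1.    ]]
```

View pics/w1.png

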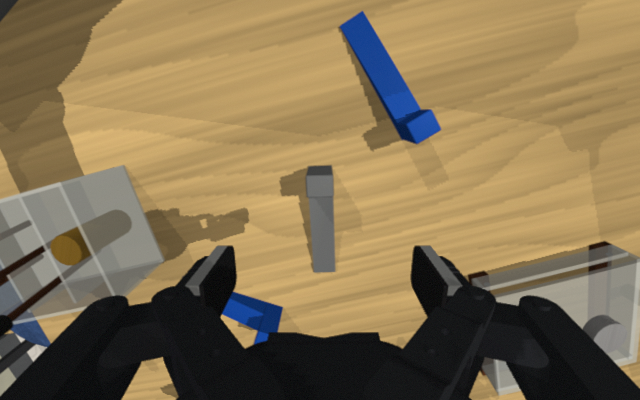

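```bash
python3 -m crank '[[[-0.5,-0.36,0],[0,0,-0.042]],[[0,0,4],[0,0,0]],[[0,0,4],[0,0,0]],[[0,0,4],[0,0,0]],[[0,0,0],[0,0,0]]]' && python3 - <<'E'
from h import *; from bench import optics,monitor
np.set_printoptions(precision=4,suppress=True)
o=monitor.get_obs(); R=Ro.from_rotvec(o["orientation"]).as_matrix()
print(R,(R.T@(np.array([.4046,-.2557,.022])-o["tcp_pos"]))*100)
p,d=optics.grab_frame("wrist");m=optics.camera_model("wrist")
X=cloud(m,d,o);hsv=cv2.cvtColor(p,cv2.COLOR_RGB2HSV)
M=(hsv[...,1]<70)&(np.abs(X[...,0]-.46)<.15)&(np.abs(X[...,1]+.26)<.05)
g=M&(X[...,2]>.054)&(X[...,2]<.072)
k,l,s,_=cv2.connectedComponentsWithStats(g.astype(np.uint8)); i=1+np.argmax(s[1:,4]); P=X[l==i]
print(s[i],cv2.minAreaRect(P[:,:2].astype(np.float32)*1000))
E
```

```text
clock: 3.15
tcp_pos: [0.4053, -0.247, 0.1071]
orientation: [-0.297, -3.118, -0.004]
contact_force: [0.1, -0.2, 0.2]
grip_width: 0.0854
gripper_force: 0.0
[[-0.982   0.1887 -0.0093]
 [ 0.1887  0.982   0.0036]
 [ 0.0098  0.0017 -1.    ]] [-0.1784 -0.8856  8.5097]
[ 286  202   44   39 1582] ((404.27557373046875, -256.64227294921875), (29.299999237060547, 25.126466751098633), 78.2724838256836)
```

```bash
python3 -m crank '[[[-0.1,-0.9,0],[0,0,0]],[[0,0,0],[0,0,0]],[[0,0,0],[0,0,0]]]' && python3 - <<'E'
from h import *; from bench import monitor
np.set_printoptions(precision=4,suppress=True)
o=monitor.get_obs(); R=Ro.from_rotvec(o["orientation"]).as_matrix()
print(o["joints"],R,(R.T@(np.array([.4044,-.2562,.022])-o["tcp_pos"]))*100)
E
```

```text
clock: 3.5
tcp_pos: [0.4086, -0.2599, 0.113]
orientation: [0.302, 3.124, -0.001]
contact_force: [0.2, -0.1, 0.3]
grip_width: 0.0853
gripper_force: 0.0
[ 0.0721  0.3482  0.4408  2.1355 -0.2294  0.6984  2.0442] [[-0.9815  0.1914  0.0034]
 [ 0.1914  0.9815 -0.001 ]
 [-0.0035 -0.0004 -1.    ]] [0.5136 0.2813 9.1023]
```

```bash
python3 -m crank '[[[0.4,0.3,1.5],[0,0,0.01]],[[0,0,1.5],[0,0,0]],[[0,0,1.5],[0,0,0]],[[0,0,0],[0,0,0]],[[0,0,0],[0,0,0]]]' && python3 - <<'E'
from h import *; from bench import monitor
np.set_printoptions(precision=4,suppress=True)
o=monitor.get_obs(); R=Ro.from_rotvec(o["orientation"]).as_matrix()
print(o["joints"],R,(R.T@(np.array([.4044,-.2562,.022])-o["tcp_pos"]))*100)
E
```

```text
clock: 4.0
tcp_pos: [0.4045, -0.2555, 0.0671]
orientation: [0.317, 3.125, -0.0]
contact_force: [-0.5, -0.7, -0.3]
grip_width: 0.085
gripper_force: 0.0
[ 0.1074  0.4249  0.3974  2.1719 -0.2899  0.5932  2.0839] [[-0.9797  0.2005  0.0008]
 [ 0.2005  0.9797 -0.0002]
 [-0.0009 -0.     -1.    ]] [-0.0007 -0.0743  4.5094]
```

Well aligned. Descend and close.

```bash
python3 -m crank '[[[0,0,1.5],[0,0,0]],[[0,-0.1,1.5],[0,0,0]],[[0,0,1.5],[0,0,0]],[[0,0,0],[0,0,0]],[[0,0,0],[0,0,0]]]' && python3 -m crank '[[[0,0,0],[0,0,0]],[[0,0,0],[0,0,0]],[[0,0,0],[0,0,0]],[[0,0,0],[0,0,0]],[[0,0,0],[0,0,0]]]' 2.5 50 && python3 -m crank '[[[0,0,0],[0,0,0]],[[0,0,0],[0,0,0]],[[0,0,0],[0,0,0]],[[0,0,0],[0,0,0]],[[0,0,0],[0,0,0]]]'
```

```text
clock: 4.5
tcp_pos: [0.4044, -0.2566, 0.0222]
orientation: [0.317, 3.125, -0.0]
contact_force: [-0.6, 0.9, 0.3]
grip_width: 0.0852
gripper_force: 0.0
clock: 5.0
tcp_pos: [0.4042, -0.2564, 0.0218]
orientation: [0.317, 3.125, -0.0]
contact_force: [-0.8, 0.5, 7.2]
grip_width: 0.0296
gripper_force: 49.6
clock: 5.5
tcp_pos: [0.4042, -0.2564, 0.0218]
orientation: [0.317, 3.125, -0.0]
contact_force: [-0.6, 1.3, 5.6]
grip_width: 0.0295
gripper_force: 49.6
```

```bash
python3 -m crank '[[[-1.4,0,-0.02],[0,0,-0.05]],[[-1.4,0,0],[0,0,-0.05]],[[-1,0,0],[0,0,-0.05]],[[0,0,0],[0,0,-0.05]],[[0,0,0],[0,0,0]]]' && python3 -m crank '[[[0,1.5,0],[0,0,0]],[[0,2,0],[0,0,0]],[[0,2,0],[0,0,0]],[[0,1.5,0],[0,0,0]],[[0,0,0],[0,0,0]]]' && python3 -c "
from h import *;from bench import monitor
o=monitor.get_obs();print(Ro.from_rotvec(o['orientation']).as_matrix().round(4),o['joints'].round(3))"
```

```text
clock: 6.0
tcp_pos: [0.4427, -0.2624, 0.0218]
orientation: [0.001, 3.14, -0.001]
contact_force: [2.2, -0.1, 2.7]
grip_width: 0.0292
gripper_force: 49.5
clock: 6.5
tcp_pos: [0.4416, -0.1891, 0.0218]
orientation: [0.001, -3.141, -0.003]
contact_force: [0.3, 3.6, 6.5]
grip_width: 0.0296
gripper_force: 50.1
[[-1.0e+00 -4.0e-04 -3.0e-04]
 [-4.0e-04  1.0e+00  1.7e-03]
 [ 3.0e-04  1.7e-03 -1.0e+00]] [ 0.038  0.507  0.292  2.179 -0.303  0.494  2.135]
```

```bash
python3 -m crank '[[[0,2,-0.02],[0,0,0]],[[0,2.5,0],[0,0,0]],[[0,2.5,0],[0,0,0]],[[0,2,0],[0,0,0]],[[0,1,0],[0,0,0]]]' && python3 -m crank '[[[0,2,0],[0,0,0]],[[0,2.5,0],[0,0,0]],[[0,2.5,0],[0,0,0]],[[0,1.5,0],[0,0,0]],[[0,0,0],[0,0,0]]]' && python3 -m crank '[[[0,0,0],[0,0,0]]]' && python3 - <<'E'
from h import *; from bench import optics,monitor
np.set_printoptions(precision=4,suppress=True)
o=monitor.get_obs();print(Ro.from_rotvec(o['orientation']).as_matrix().round(4),o['tcp_pos'])
p,d=optics.grab_frame("side");np.savez("side1.npz",p=p,d=d)
q,d2=optics.grab_frame("scene");np.savez("scene1.npz",p=q,d=d2)
w,d3=optics.grab_frame("wrist");np.savez("w1.npz",p=w,d=d3)
cv2.imwrite("pics/m1.png",np.vstack([np.hstack([cv2.resize(p[150:300,170:430],(400,231)),cv2.resize(q[150:320,230:410],(400,378))[:231]]),np.hstack([w[:,:400][:, :400],w[:,240:]])[:360]])[:,:,::-1])
E
```

```text
clock: 7.0
tcp_pos: [0.4413, -0.0901, 0.0217]
orientation: [-0.001, -3.141, -0.001]
contact_force: [0.5, -2.1, 3.1]
grip_width: 0.0295
gripper_force: 49.8
clock: 7.5
tcp_pos: [0.4414, -0.0044, 0.0217]
orientation: [0.002, -3.141, -0.002]
contact_force: [0.2, 1.4, 4.1]
grip_width: 0.0295
gripper_force: 50.0
clock: 7.6
tcp_pos: [0.4415, -0.0059, 0.0218]
orientation: [-0.001, -3.141, -0.001]
contact_force: [0.3, 1.9, 4.7]
grip_width: 0.0296
gripper_force: 50.0
[[-1.      0.0006 -0.0004]
 [ 0.0006  1.      0.0008]
 [ 0.0004  0.0008 -1.    ]] [ 0.4415 -0.0059  0.0218]
```

View pics/m1.png

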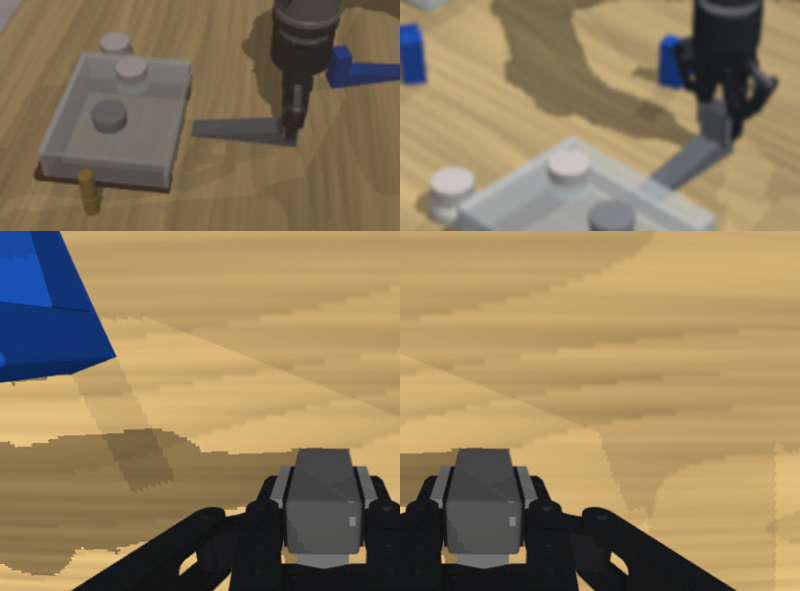

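```bash
python3 -m crank '[[[0,0.7,0],[0,0,0]],[[0,0.7,0],[0,0,0]],[[0,0,0],[0,0,0]],[[-0.8,0,0],[0,0,0]],[[-0.8,0,0],[0,0,0]]]' && python3 -m crank '[[[-1,0,0],[0,0,0]],[[-1,0,0],[0,0,0]],[[-1,0,0],[0,0,0]],[[-0.8,0,0],[0,0,0]],[[0,0,0],[0,0,0]]]' &&  python3 -m crank '[[[0,0,0],[0,0,0]]]' && python3 - <<'E'
from h import *; from bench import optics,monitor
p,d=optics.grab_frame("side");np.savez("side2.npz",p=p,d=d)
q,d2=optics.grab_frame("scene");np.savez("scene2.npz",p=q,d=d2)
cv2.imwrite("pics/m2.png",np.hstack([cv2.resize(p[170:290,180:320],(400,343)),cv2.resize(q[190:320,230:382],(400,343))])[:,:,::-1])
E
```

```text
clock: 8.25
tcp_pos: [0.4494, 0.007, 0.0215]
orientation: [-0.004, -3.125, -0.003]
contact_force: [-24.4, -0.4, 38.1]
grip_width: 0.0293
gripper_force: 54.3
clock: 8.75
tcp_pos: [0.4945, 0.0071, 0.0215]
orientation: [-0.003, -3.138, -0.001]
contact_force: [-4.0, -0.5, 12.7]
grip_width: 0.0293
gripper_force: 50.6
clock: 8.85
tcp_pos: [0.4945, 0.0071, 0.0216]
orientation: [-0.003, -3.139, -0.001]
contact_force: [-2.8, -1.0, 9.4]
grip_width: 0.0297
gripper_force: 50.5
```

View pics/m2.png

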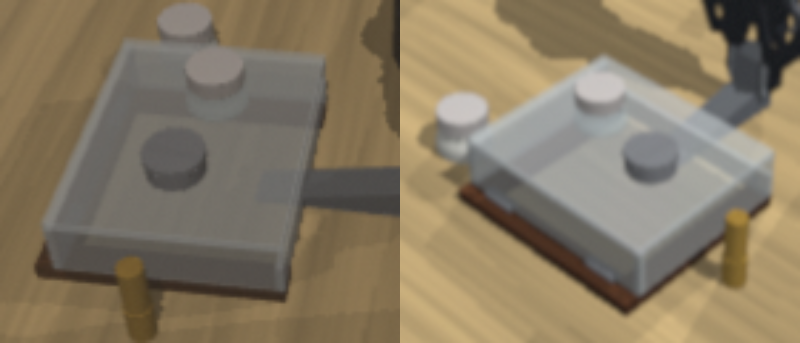

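```bash
cat > lift.py <<'E'
from h import *; from bench import optics,monitor
import sys
np.set_printoptions(precision=4,suppress=True)
o=monitor.get_obs(); print(o["tcp_pos"],o["contact_force"])
def ecc(a,b,box):
    x0,y0,x1,y1=box; f=lambda i:cv2.GaussianBlur(cv2.cvtColor(i[y0:y1,x0:x1],cv2.COLOR_RGB2GRAY),(0,0),.8).astype(np.float32)
    W=np.eye(2,3,dtype=np.float32)
    try: c,W=cv2.findTransformECC(f(a),f(b),W,cv2.MOTION_TRANSLATION,(3,200,1e-5)); return W[:,2],c
    except cv2.error as e: return "fail"
T=np.array([.594,.008,.06]) 
for n in ("scene","side"):
    p,d=optics.grab_frame(n);m=optics.camera_model(n);ref=np.load(n+"1.npz")["p"]
    pr=lambda X:cv2.projectPoints(np.array([X],float),cv2.Rodrigues(m["R"])[0],m["t"],K(m),m["D"])[0].ravel()
    print(n,"px per 4mm at front",pr(T+[0,0,.004])-pr(T))
    B=dict(scene=dict(frontL=(352,236,378,270),tin=(311,238,340,262),lip=(350,275,366,300)),side=dict(frontL=(262,245,292,272),tin=(226,212,256,240),frontR=(280,178,304,200)))[n]
    for k,b in B.items(): print(n,k,ecc(ref,p,b))
E
python3 -m crank '[[[-0.3,0,0],[0,0,0]],[[-0.3,0,0],[0,0,0]],[[-0.3,0,0],[0,0,0]],[[-0.2,0,0],[0,0,0]],[[0,0,0],[0,0,0]]]' && python3 lift.py; python3 -c "
from h import *;from bench import optics
print(plane(optics.camera_model('side'),[(271.7,234)],.003))"
```

```text
clock: 9.45
tcp_pos: [0.5026, 0.007, 0.0215]
orientation: [-0.003, -3.133, -0.002]
contact_force: [-11.1, 0.7, 20.9]
grip_width: 0.0295
gripper_force: 51.7
[0.5026 0.007  0.0215] [-11.0695   0.7367  20.9439]
scene px per 4mm at front [ 0.0342 -1.3826]
scene frontL (array([-0.6178,  1.2923], dtype=float32), 0.8289318338934512)
scene tin (array([0.1016, 0.0989], dtype=float32), 0.966240000317808)
scene lip (array([-0.0276,  0.0167], dtype=float32), 0.9990203583254238)
side px per 4mm at front [-0.0584 -1.3716]
side frontL (array([-0.2938, -0.0756], dtype=float32), 0.9095571076335366)
side tin (array([ 0.0143, -0.007 ], dtype=float32), 0.9980810203104089)
side frontR fail
[[0.62987525 0.00499756 0.003     ]]
```

```bash
python3 -m crank '[[[0,0,-0.05],[0,0,0]],[[-0.2,0,0],[0,0,0]],[[0,0,0],[0,0,0]],[[0,0,0],[0,0,0]]]' && python3 lift.py
```

```text
clock: 9.95
tcp_pos: [0.503, 0.007, 0.0215]
orientation: [-0.003, -3.13, -0.002]
contact_force: [-13.9, 1.0, 20.0]
grip_width: 0.0296
gripper_force: 51.5
[0.503  0.007  0.0215] [-13.9002   0.9782  19.9538]
scene px per 4mm at front [ 0.0342 -1.3826]
scene frontL (array([-0.6479,  1.3002], dtype=float32), 0.829274071603202)
scene tin (array([0.0874, 0.1051], dtype=float32), 0.9659804557640722)
scene lip (array([-0.0207,  0.0297], dtype=float32), 0.998403053284094)
side px per 4mm at front [-0.0584 -1.3716]
side frontL (array([-0.2561, -0.0898], dtype=float32), 0.9215883935769928)
side tin (array([ 0.0284, -0.0068], dtype=float32), 0.9982644761266686)
side frontR fail
```

```bash
python3 -m crank '[[[0,0,-0.1],[0,0,0]],[[0,0,0],[0,0,0]]]' && python3 -m crank '[[[-0.2,0,0],[0,0,0]],[[-0.1,0,0],[0,0,0]],[[0,0,0],[0,0,0]]]' && python3 lift.py
```

```text
clock: 10.25
tcp_pos: [0.5065, 0.0071, 0.0222]
orientation: [-0.002, -3.137, 0.0]
contact_force: [-2.1, -0.3, -3.9]
grip_width: 0.0302
gripper_force: 49.5
clock: 10.55
tcp_pos: [0.5119, 0.0068, 0.0229]
orientation: [-0.002, -3.141, 0.0]
contact_force: [-2.1, 1.0, -3.9]
grip_width: 0.0295
gripper_force: 49.5
[0.5119 0.0068 0.0229] [-2.0963  0.9582 -3.9076]
scene px per 4mm at front [ 0.0342 -1.3826]
scene frontL (array([-0.1721, -0.0776], dtype=float32), 0.9277907021237914)
scene tin (array([-0.3692, -0.1884], dtype=float32), 0.7985577703439127)
scene lip (array([-0.0454, -0.0461], dtype=float32), 0.9942497953604845)
side px per 4mm at front [-0.0584 -1.3716]
side frontL (array([-0.2267, -1.06  ], dtype=float32), 0.9223495349333033)
side tin (array([-0.5871, -0.7157], dtype=float32), 0.9975296523379691)
side frontR fail
```

```bash
python3 -m crank '[[[-0.3,0,0],[0,0,0]],[[-0.3,0,0],[0,0,0]],[[-0.2,0,0],[0,0,0]],[[0,0,0],[0,0,0]]]' && python3 -m crank '[[[0,0,0.05],[0,0,0]],[[0,0,0.04],[0,0,0]],[[0,0,0],[0,0,0]],[[0,0,0],[0,0,0]]]' && python3 lift.py
```

```text
clock: 11.05
tcp_pos: [0.5207, 0.0066, 0.0233]
orientation: [0.003, 3.141, -0.0]
contact_force: [-0.3, -0.2, -3.6]
grip_width: 0.0295
gripper_force: 49.5
clock: 11.45
tcp_pos: [0.5206, 0.0066, 0.0225]
orientation: [0.003, 3.14, -0.0]
contact_force: [1.3, -0.7, -3.4]
grip_width: 0.0295
gripper_force: 49.5
[0.5206 0.0066 0.0225] [ 1.2618 -0.6786 -3.4413]
scene px per 4mm at front [ 0.0342 -1.3826]
scene frontL (array([-0.1324, -0.1831], dtype=float32), 0.8881825165080187)
scene tin (array([-0.6223, -0.1182], dtype=float32), 0.9670212549843448)
scene lip (array([-0.0389, -0.0857], dtype=float32), 0.9925282651068483)
side px per 4mm at front [-0.0584 -1.3716]
side frontL (array([-0.3057, -0.9762], dtype=float32), 0.9445258569918626)
side tin (array([-0.9122, -0.9827], dtype=float32), 0.9971586269737076)
side frontR fail
```

```bash
python3 -m crank '[[[0,0,0.04],[0,0,0]],[[0,0,0.04],[0,0,0]],[[0,0,0],[0,0,0]],[[0,0,0],[0,0,0]]]' && python3 lift.py && python3 - <<'E'
from h import *; from bench import optics
m=optics.camera_model("side")
p,d=optics.grab_frame("side");q,d2=optics.grab_frame("scene")
cv2.imwrite("pics/m3.png",np.hstack([cv2.resize(p[170:290,180:320],(400,343),interpolation=2),cv2.resize(q[190:320,230:382],(400,343),interpolation=2)])[:,:,::-1])
# front top-face height from depth: strips of riser, before vs now
for n,dd,pp in(("side",d,p),("scene",d2,q)):
    m=optics.camera_model(n); X0=cloud(m,np.load(n+"1.npz")["d"]);X=cloud(m,dd)
    for a,b in((.597,.62),(.62,.65),(.70,.73),(.74,.758)):
        f=lambda C:C[(C[...,0]>a)&(C[...,0]<b)&(C[...,1]>-.08)&(C[...,1]<.1)&(C[...,2]>.05)&(C[...,2]<.075)][:,2]
        u,v=f(X0),f(X); print(n,a,len(u),len(v),np.median(u)if len(u) else 0,np.median(v) if len(v) else 0)
E
```

```text
clock: 11.95
tcp_pos: [0.5201, 0.0067, 0.0217]
orientation: [0.003, 3.141, 0.0]
contact_force: [0.6, -0.6, -1.6]
grip_width: 0.0295
gripper_force: 50.0
[0.5201 0.0067 0.0217] [ 0.5964 -0.586  -1.5612]
scene px per 4mm at front [ 0.0342 -1.3826]
scene frontL (array([-0.1575, -0.125 ], dtype=float32), 0.9216028185944903)
scene tin (array([-0.499 , -0.0879], dtype=float32), 0.981348339611546)
scene lip (array([-0.0346, -0.079 ], dtype=float32), 0.9948514412563607)
side px per 4mm at front [-0.0584 -1.3716]
side frontL (array([-0.4844, -0.4898], dtype=float32), 0.8734734327315797)
side tin (array([-0.6857, -0.7995], dtype=float32), 0.9972571258132072)
side frontR fail
side 0.597 676 674 0.05965667117132817 0.06339104222476799
side 0.62 888 872 0.05973913577577439 0.06283838824479271
side 0.7 773 748 0.059597371376519104 0.060731753432709756
side 0.74 493 501 0.059547602623512774 0.05991335088692229
scene 0.597 451 474 0.060319740427103974 0.06415092518254267
scene 0.62 415 462 0.06037388875993854 0.06345884226304571
scene 0.7 771 782 0.06041626344408446 0.06155567816598129
scene 0.74 539 508 0.06021652299828739 0.060601490748209086
```

View pics/m3.png

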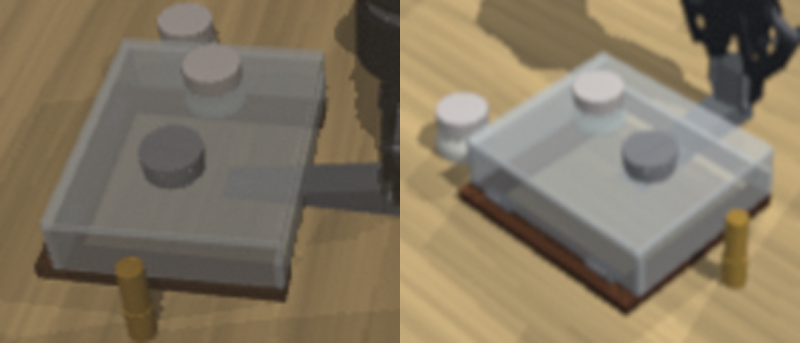

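Depth shows the front raised about 4 mm. The wedge is flat, its tip is about 63 mm in, and nothing else has been disturbed.

```bash
python3 -m crank '[[[0,0,0],[0,0,0]],[[0,0,0],[0,0,0]],[[0,0,0],[0,0,0]]]' && python3 -c "
from bench import r
print(r.hand_in())"
```

```text
clock: 12.45
tcp_pos: [0.5202, 0.0067, 0.0217]
orientation: [0.003, 3.141, 0.0]
contact_force: [0.4, 0.6, 1.7]
grip_width: 0.0297
gripper_force: 50.0
the job is handed in; nothing more can be done
None
```

The job is handed in (no verdict came back): the grey wedge lies flat and gripped under the middle of the riser's front, tip about 63 mm in, front raised about 4 mm by the depth images, and the items on and beside the riser looked undisturbed in the last pictures.

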